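# Take the cork lap off the bevelling machine

## Robot

A 6-joint arm with a two-finger parallel gripper is mounted at the origin on the work surface. World frame = base frame: x ahead of the robot, y to its left, z up, the work surface at z = 0. Lengths are in mm, angles in degrees, forces in N, time in s.
With the tool pointing down it reaches from about 350 to 850 mm from the base axis. Payload 8.1 kg.
Tool frame: the origin (TCP) lies midway between the tips of the shut fingers; the grasp point (between the pads) lies 19 mm behind it; z points along the fingers, y is the direction in which the jaws open and shut (so a half turn about z gives the same grasp; the last joint's range is limited). The gripper opens to 85 mm and grips with 20 to 120 N. Pads are 22 mm wide; open, the fingers measure 114 mm over their backs; the gripper's body (76 mm by 85 mm) begins 54 mm behind the grasp point. The pads swing forward as they close: fully open they stand 13 mm farther back than shut.
Start: joints at [65.925, 7.471, 85.268, -0, 87.261, -4.893], TCP at [197.127, 566.697, 196.692] pointing down, gripper open.
Joint ranges: [-169.43, 169.43], [-51.17, 129.36], [1.28, 143.12], [-76.62, 256.62], [0, 156.53], [-152.29, 152.29]. Speed limits (degrees/s): [136.94, 136.94, 159.86, 180, 180, 180].

## Interface

Orientations are given as [roll, pitch, yaw] about the fixed x, y, z axes, in that order (R = Rz(yaw) Ry(pitch) Rx(roll)).
In Python, from bench import telemetry, snapshot, camera_params, job gives the robot as it stands. The module is installed in compiled form; this text tells all that it offers.
- The arm moves only by the shell command python3 -m jog 'ROWS' [FORCE]. ROWS is JSON, a list that holds one entry, the list of rows, each a list of 7 numbers: the shift along the tool's x, y, z in units of 50 mm (1.0 is 50 mm), then the turn, a rotation vector about the tool's x, y, z in units of 2 pi rad (1.0 is 2 pi rad), then the opening, from 0 (shut) to 1 (fully open). In form: [[[dx, dy, dz, rx, ry, rz, claw], ...]]. A call has 1 to 12 rows; each row shifts and turns the commanded pose from where the row before left it, along the tool's axes as they then stand; what a row does not reach is not made up. A row lasts 1/8 s, in which the tool goes at most 62.5 mm and 10.7 degrees, less where a joint would pass 70% of its speed; a pose out of reach is approached as far as the arm can. A call with a number of a shift or a turn outside -1 to 1 is refused whole. A call with a gripper value outside its range is refused whole. The fingers move at their own pace and stop on an object; FORCE is the grip in N (left out, the last holds). Time passes only in rows, so rows that do not move let the fingers close. It gives the time, the measured TCP pose, the force and the opening at its end, in the units of the state.
- telemetry.sense(): the state, without advancing time (a new reading comes with each control period).
- snapshot(name): name is "scene" or "side" or "wrist"; returns (picture, depth): 400x640x3 uint8, red, green, blue; 400x640 float32, mm along the optical axis (not along the pixel's ray), 0 where there is no reading.
- camera_params(name): a dict with "K" (3x3 intrinsics, pixels), "extrinsics" (4x4, takes a point from camera to world coordinates). Camera axes: x right, y down, z forward; pixel columns grow to the right and rows downward; lengths in mm; the calibration is good to about 2 mm. A picture is of the moment at which its call begins: read the wrist's pose just before it. camera_params takes no time and is no camera call; for the wrist camera it gives the pose at the moment of the call.
- job.hand_in(): hands the job in, once; it reports no verdict.
The state is a dict: "time": time; "joint_pos": joint angles; "qd": joint speeds; "joint_efforts": joint torques, N m; "tool_pos": TCP position; "tcp_rot": TCP orientation; "ft_force": force on the tool from outside, world axes, zero at the start; "wrist_torque": the same for the moment, N m; "finger_gap": finger opening in mm.
Only numpy, scipy, OpenCV 4.12 (cv2) and the standard library are available. Lean on these libraries where they do the work, as an engineer would, in place of code of your own. Each camera call takes 0.05 s, during which the arm holds its last target. There are 200 camera calls.

## Task

Take the cork lap off the glass-bevelling machine. Its knurled hold-down nut has a left-hand thread, so do not tighten it any further: unscrew it all the way and put it in the steel parts tray, then lift the lap off and lay it down gently, hub up, flat and wholly on the grey felt pad. Leave everything else on the bench where it is.

Things in the scene. Friction and masses are not known exactly. Their poses are not given: they have to be found in the camera images.
- lap_machine: Glass-bevelling machine, fixed: grey body 250 x 250 mm, 85 high; round black splash pan (236 across, rim 118 above the bench); upright spindle that cannot turn. Origin on the spindle's axis at bench height; front (dial, switch) faces its -x. Above the bench: lap's underside 104, nut's underside 145, nut's top 181 mm. The stud ends 14 mm above the hub's top (18 once unscrewed).
- thread (a joint): How far the nut is unscrewed, rad; 0 at the start (tight). LEFT-HAND thread: grows as the nut is turned CLOCKWISE seen from above, rising 1 mm per rad; anticlockwise goes negative (tighter, hard stop -0.6). Free to lift off at 3.9 (several grasps), held down before; stop at 4.6. Turning takes about 0.2 N m; 0.1 rad of play between nut and reading. Keeps its value once the nut is off.
- nut_grip (a point): The hold-down nut: plain knurled steel cylinder, 44 mm across, 36 high, about 0.18 kg, closed top with two small pin holes, standing on the lap's hub and hiding the stud. This point is on its axis 24 mm above its underside (12 below its top); z up.
- lap_hub (a point): The cork lap: round aluminium plate 150 mm across, 9 thick, cork upper face, raised round hub in the middle, about 0.3 kg. The hub is 40 mm across and stands 32 above the cork (top 41 above the lap's underside); its 22 mm bore fits the spindle with 1.5 mm play all round. This point is on the axis in the hub, 31 mm above the lap's underside (22 above the cork); z up.
- lap: The same cork lap; origin on its axis at its underside, z up through the hub.
- nut: The same hold-down nut; origin on its axis at its underside, z up.
- parts_tray: Shallow open steel tray, 150 (its x) x 120 (its y) mm, 18 mm high, walls and floor 3 mm, fixed on the bench. Origin at the centre of its underside.
- felt_pad: Grey felt pad, 230 x 230 mm, 6 mm thick, fixed flat on the bench, edges along its x and y. Origin at the centre of its underside.
- running_pliers: Bystander: dark running pliers, 200 mm long, lying flat, 11 mm thick. Origin at the middle, x along the length.
- grozing_pliers: Bystander: dark narrow-jawed grozing pliers, 150 mm long, lying flat, 11 mm thick. Origin at the middle, x along the length.
- glass_cutter: Bystander: pencil glass cutter with blue handle, 150 mm long, 14 mm thick, lying between the robot and the tray. Origin under the middle, x along the length.
- nugget_jar: Bystander: closed amber glass jar, 60 mm across, 75 mm high. Origin at the centre of its base.
- cutting_oil: Bystander: clear bottle, 56 mm across, 150 mm high. Origin at the centre of its base.
- bench_brush: Bystander: bench brush, 160 mm long, lying flat, 20 mm thick. Origin under the middle, x along the length.
- glass_offcut: Bystander: flat piece of green glass, 120 x 75 x 5 mm. Origin at the centre of its underside.
- spare_lap: Bystander: spare flat dark steel disc without hub, 150 mm across, 6 mm thick, lying on the bench. Origin at the centre of its underside.
There are look-alikes about, which are no part of the job. Of the things like the lap, leave any that is blue or pink; of the rest the larger one is meant.

How it is judged:
By the outcome, as a careful person would: the job done as asked, in the order asked, and still so for the second after the job is handed in, with the robot touching nothing.
It also fails if it takes over 72 s, if anything falls off the work surface, if the arm or the gripper's body presses on something with over 40 N, if the wrist force passes 120 N, or if a joint passes its speed limit or range.

## Working session

There is one attempt and no reset: what is moved stays moved. The work goes in short steps, Python scripts to look and compute and a shell command to move; the robot and the scene stay as the last step left them, time stands still between calls to the robot, and variables do not carry over. Pictures are saved under pics/ and viewed, about 8 in all and at most 12, crops included, and the job is handed in when it is done.

```bash
mkdir -p pics; cat > h.py <<'E'
import numpy as np, cv2
from bench import telemetry, snapshot, camera_params, job
def take(n,fn):
    P=camera_params(n); im,d=snapshot(n)
    cv2.imwrite(f'pics/{fn}.png',im[:,:,::-1]); np.savez(f'pics/{fn}.npz',im=im,d=d,K=P['K'],T=P['extrinsics'])
def world(fn):
    z=np.load(f'pics/{fn}.npz'); d=z['d'];K=z['K'];T=z['T']
    v,u=np.mgrid[:400,:640]
    p=np.stack([(u-K[0,2])/K[0,0]*d,(v-K[1,2])/K[1,1]*d,d,np.ones_like(d)],-1)
    return z['im'],(p@np.array(T).T)[...,:3],d
E
python3 - <<'E'
from h import *
take('scene','s0');take('side','d0')
s=telemetry.sense();print(s)
a=cv2.imread('pics/s0.png');print(a.shape)
print(camera_params('scene')['extrinsics'],camera_params('side')['extrinsics'])
E
```

```text
{'time': 0.1, 'joint_pos': array([ 6.59245363e+01,  7.51056515e+00,  8.53212875e+01,  2.16960404e-03,
        8.72614809e+01, -4.89229628e+00]), 'qd': array([ 0.08066358, -0.05707529, -0.11652333, -0.00504601, -0.05551477,
       -0.06165477]), 'joint_efforts': array([ 1.23377653e-03, -5.70947170e+01, -5.01941907e+01, -2.21748282e-04,
        8.01481772e-03,  3.54022006e-06]), 'tool_pos': array([196.89219379, 566.21003006, 195.76841836]), 'tcp_rot': array([-1.79907191e+02, -1.01188168e-02,  1.60816719e+02]), 'ft_force': array([0.47324393, 0.05718292, 0.91813708]), 'wrist_torque': array([0.06598233, 0.01414833, 0.02224838]), 'finger_gap': 85.37561811923291}
(400, 640, 3)
[[-8.17234840e-01  3.63563524e-01 -4.47156325e-01  1.11943266e+03]
 [ 5.76209790e-01  5.29557929e-01 -6.22535684e-01  8.68218996e+02]
 [ 1.04639106e-02 -7.66413702e-01 -6.42262052e-01  1.01259481e+03]
 [ 0.00000000e+00  0.00000000e+00  0.00000000e+00  1.00000000e+00]] [[ 8.92881790e-01 -3.33123663e-01  3.02969856e-01  1.58088006e+02]
 [-4.50219804e-01 -6.72421674e-01  5.87495720e-01 -6.45097382e+02]
 [ 8.01477211e-03 -6.60967259e-01 -7.50371938e-01  9.91657809e+02]
 [ 0.00000000e+00  0.00000000e+00  0.00000000e+00  1.00000000e+00]]
```

View pics/s0.png

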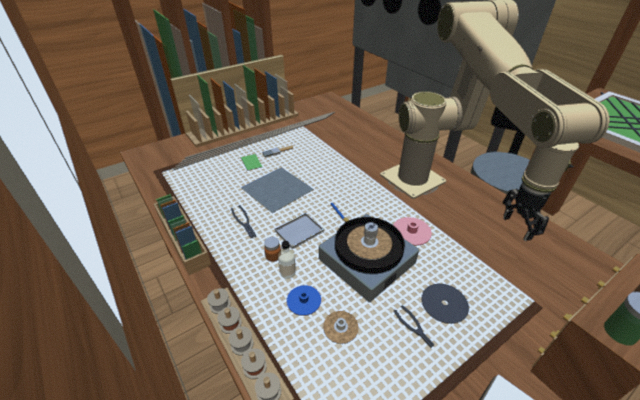

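View pics/d0.png

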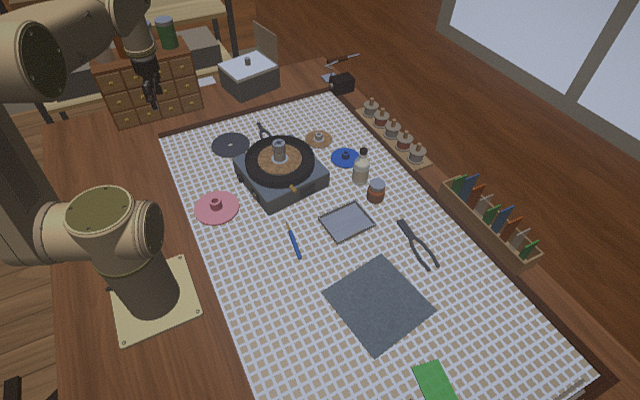

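The scene view shows the machine with its nut at about (371,228), the tray at (299,230) and the pad at (277,188). The side view has the nut at (279,147), the tray at (347,222) and the pad at (378,304). The pink, blue and small cork look-alikes all lie on the bench.

```bash
python3 - <<'E'
from h import *
for fn,nut,tray,pad in [('s0',(371,226),(299,230),(277,188)),('d0',(279,142),(347,222),(378,304))]:
    im,P,d=world(fn)
    for n,(u,v) in dict(nut=nut,tray=tray,pad=pad).items(): print(fn,n,P[v,u].round(1), im[v,u])
    c=P[nut[1],nut[0]]
    r=np.hypot(P[...,0]-c[0],P[...,1]-c[1])
    m=(r<45)&(abs(P[...,2]-181)<5)&(d>0); q=P[m]
    print('nut top',m.sum(),q.mean(0).round(1), cv2.minEnclosingCircle(q[:,:2].astype(np.float32)))
    m=(r<140)&(abs(P[...,2]-118)<4)&(d>0);q=P[m]; rr=np.hypot(*(q[:,:2]-c[:2]).T); q=q[rr>100]
    print('rim',len(q),cv2.minEnclosingCircle(q[:,:2].astype(np.float32)))
    for n,(u,v),half in (('tray',tray,110),('pad',pad,170)):
        c=P[v,u]; f=im[v,u].astype(int)
        if n=='tray':
            m=(np.hypot(P[...,0]-c[0],P[...,1]-c[1])<110)&(P[...,2]>12)&(P[...,2]<22)
        else:
            m=(np.abs(im.astype(int)-f).max(-1)<28)&(np.hypot(P[...,0]-c[0],P[...,1]-c[1])<180)
        m=m.astype(np.uint8)
        if n=='pad': m=cv2.morphologyEx(m,cv2.MORPH_OPEN,np.ones((5,5),np.uint8))
        k,l,st,ce=cv2.connectedComponentsWithStats(m); 
        i=1+st[1:,4].argmax()
        q=P[l==i] if n=='pad' else P[m>0]
        print(n,len(q),cv2.minAreaRect(q[:,:2].astype(np.float32)),np.median(q[:,2]))
E
```

```text
s0 nut [499.7 264.3 183.4] [60 68 82]
s0 tray [611.7  -8.8   4.1] [148 162 185]
s0 pad [ 555.6 -280.5   10.2] [105 120 134]
nut top 102 [503.8 266.6 180.8] ((501.92608642578125, 265.9115905761719), 22.189634323120117)
rim 309 ((501.5010070800781, 265.9585266113281), 119.15511322021484)
tray 164 ((616.2484130859375, -4.985557556152344), (152.60397338867188, 126.51407623291016), 3.6161303520202637) 16.056034421510333
pad 1618 ((553.17626953125, -288.10345458984375), (236.70852661132812, 233.7830047607422), 9.45299243927002) 5.892834100933669
d0 nut [502.2 263.2 184.4] [61 62 72]
d0 tray [618.7  -2.6   1.9] [124 130 146]
d0 pad [ 547.  -295.3    8.6] [ 89  97 107]
nut top 97 [499.1 262.1 180.8] ((498.9307556152344, 263.8223876953125), 22.853473663330078)
rim 296 ((501.065673828125, 264.5137023925781), 119.92300415039062)
tray 216 ((613.675048828125, -4.54974365234375), (152.00048828125, 123.15333557128906), 3.0166232585906982) 16.07916396316159
pad 6166 ((555.0103759765625, -284.11566162109375), (233.76083374023438, 232.51744079589844), 8.457816123962402) 5.363719939421458
```

```bash
cat >> h.py <<'E'
from scipy.spatial.transform import Rotation as Ro
def go(x,y,z,yaw=None):
    s=telemetry.sense(); R=Ro.from_euler('xyz',s['tcp_rot'],degrees=True)
    d=R.inv().apply(np.array([x,y,z])-s['tool_pos'])
    yw=s['tcp_rot'][2] if yaw is None else yaw
    w=(R.inv()*Ro.from_euler('xyz',[180,0,yw],degrees=True)).as_rotvec()
    print('t',round(s['time'],2),'shift',(d/50).round(3),'n>=',np.ceil(np.linalg.norm(d)/50),'turn',(w/2/np.pi).round(4),'tcp',s['tool_pos'].round(1),s['tcp_rot'].round(1),'j',s['joint_pos'].round(1),'F',s['ft_force'].round(1),'M',s['wrist_torque'].round(2),'gap',round(s['finger_gap'],1))
E
python3 -c "
from h import *
go(501,265,225)"
```

```text
t 0.1 shift [-7.724 -3.692 -0.58 ] n>= 9.0 turn [-0.0003 -0.      0.    ] tcp [196.9 566.2 195.8] [-179.9   -0.   160.8] j [65.9  7.5 85.3  0.  87.3 -4.9] F [0.5 0.1 0.9] M [0.07 0.01 0.02] gap 85.4
```

```bash
python3 -m jog '[[[-0.858,-0.41,-0.064,0,0,0,1],[-0.858,-0.41,-0.064,0,0,0,1],[-0.858,-0.41,-0.064,0,0,0,1],[-0.858,-0.41,-0.064,0,0,0,1],[-0.858,-0.41,-0.064,0,0,0,1],[-0.858,-0.41,-0.064,0,0,0,1],[-0.858,-0.41,-0.064,0,0,0,1],[-0.858,-0.41,-0.064,0,0,0,1],[-0.858,-0.41,-0.064,0,0,0,1],[0,0,0,0,0,-0.028,1],[0,0,0,0,0,-0.028,1],[0,0,0,0,0,-0.028,1]]]' 100
python3 -m jog '[[[0,0,0,0,0,-0.028,1],[0,0,0,0,0,-0.028,1],[0,0,0,0,0,-0.028,1],[0,0,0,0,0,-0.028,1],[0,0,0,0,0,-0.028,1],[0,0,0,0,0,-0.028,1],[0,0,0,0,0,0,1]]]'
python3 - <<'E'
from h import *
go(501,265,150)
take('wrist','w0')
im,P,d=world('w0')
r=np.hypot(P[...,0]-501,P[...,1]-265)
m=(r<40)&(abs(P[...,2]-181)<5)&(d>0); q=P[m]
print(m.sum(),q.mean(0) if len(q) else 0, cv2.minEnclosingCircle(q[:,:2].astype(np.float32)) if len(q) else 0)
go(501,265,150)
E
```

```text
time: 1.6
tool_pos: [501.0, 265.2, 224.9]
tcp_rot: [-180.0, -0.1, -168.6]
ft_force: [-0.1, 0.3, -0.0]
finger_gap: 85.5
time: 2.48
tool_pos: [500.9, 265.5, 225.0]
tcp_rot: [180.0, -0.0, -108.5]
ft_force: [-0.1, 0.0, 0.3]
finger_gap: 85.4
t 2.48 shift [ 0.007 -0.006  1.5  ] n>= 2.0 turn [ 0.0001 -0.0001 -0.    ] tcp [500.9 265.5 225. ] [ 180.    -0.  -108.5] j [  22.7    1.8   88.3   -0.    89.9 -138.7] F [-0.1  0.   0.3] M [0.05 0.01 0.03] gap 85.4
1965 [501.13420496 264.84943914 179.88114814] ((501.4764099121094, 266.363525390625), 22.443809509277344)
t 2.52 shift [ 0.008 -0.005  1.501] n>= 2.0 turn [ 0.0001 -0.0001 -0.    ] tcp [501.  265.5 225.1] [ 180.    -0.  -108.7] j [  22.7    1.8   88.3   -0.    89.9 -138.6] F [-0.   0.   1.1] M [ 0.04 -0.01 -0.  ] gap 85.3
```

View pics/w0.png

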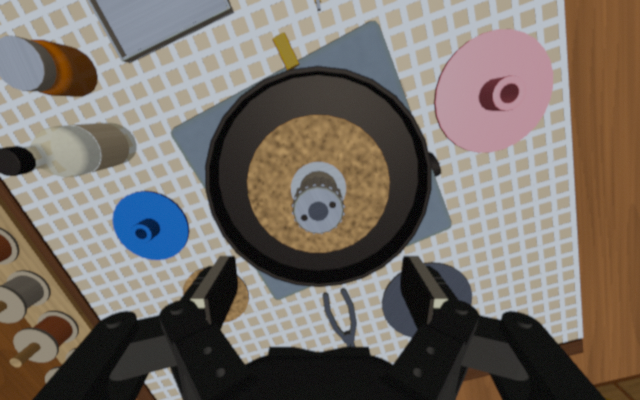

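The wrist view shows the nut centred between the fingers, its top at about (318,212). Measured at (501.2, 265.7), it is on axis. Descending and gripping.

```bash
python3 -m jog '[[[0,0,0.4,0,0,0,1],[0,0,0.5,0,0,0,1],[0,0,0.4,0,0,0,1],[0,0,0.2,0,0,0,1],[0,0,0,0,0,0,0],[0,0,0,0,0,0,0],[0,0,0,0,0,0,0],[0,0,0,0,0,0,0],[0,0,0,0,0,0,0]]]' 100
python3 -c "
from h import *
go(501,265.5,150)"
```

```text
time: 3.65
tool_pos: [501.3, 265.7, 150.8]
tcp_rot: [-180.0, 0.0, -108.5]
ft_force: [-0.8, 0.5, 0.2]
finger_gap: -0.4
t 3.65 shift [0.005 0.005 0.017] n>= 1.0 turn [-0.0001  0.0001 -0.    ] tcp [501.3 265.7 150.8] [-180.     0.  -108.5] j [  22.7    3.9   93.9   -0.    82.2 -138.8] F [-0.8  0.5  0.2] M [-0.03  0.03 -0.01] gap -0.4
```

```bash
python3 - <<'E'
from h import *
take('scene','s1');take('side','d1')
a=cv2.imread('pics/s1.png')[150:300,290:450];b=cv2.imread('pics/d1.png')[60:210,200:360]
cv2.imwrite('pics/c1.png',cv2.resize(np.hstack([a,b]),None,fx=2.5,fy=2.5,interpolation=cv2.INTER_CUBIC))
print(telemetry.sense()['finger_gap'])
E
```

```text
-0.24391032763173442
```

View pics/c1.png

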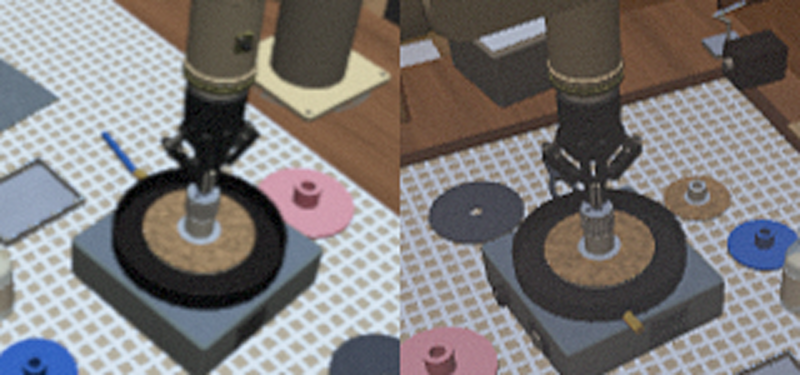

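```bash
python3 - <<'E'
from h import *
for fn in ('s1','d1'):
    im,P,d=world(fn)
    print(fn)
    for z in range(140,300,10):
        m=(np.hypot(P[...,0]-501,P[...,1]-265)<90)&(abs(P[...,2]-z)<5)&(d>0)
        q=P[m]
        if len(q): print(z,len(q),q[:,:2].min(0).round(),q[:,:2].max(0).round(),q[:,:2].mean(0).round())
s=telemetry.sense(); print(s['tool_pos'],s['ft_force'],s['joint_efforts'].round(1))
E
```

```text
s1
140 24 [494. 257.] [522. 283.] [512. 275.]
150 25 [492. 246.] [523. 286.] [513. 275.]
160 27 [491. 254.] [524. 287.] [513. 275.]
170 29 [486. 257.] [524. 287.] [511. 277.]
180 76 [483. 245.] [523. 285.] [507. 270.]
190 12 [497. 265.] [513. 276.] [505. 272.]
200 21 [492. 255.] [515. 276.] [506. 269.]
210 20 [490. 255.] [515. 276.] [506. 268.]
220 19 [492. 259.] [515. 278.] [505. 271.]
230 33 [473. 262.] [531. 284.] [503. 273.]
240 66 [465. 248.] [540. 288.] [503. 270.]
250 47 [459. 248.] [546. 290.] [501. 273.]
260 64 [456. 255.] [554. 292.] [501. 277.]
270 73 [447. 246.] [563. 295.] [507. 274.]
280 107 [443. 236.] [561. 296.] [509. 270.]
290 80 [457. 245.] [547. 287.] [513. 272.]
d1
140 26 [481. 244.] [519. 265.] [497. 251.]
150 23 [479. 243.] [515. 264.] [493. 250.]
160 32 [478. 242.] [518. 271.] [497. 250.]
170 35 [478. 241.] [523. 270.] [496. 251.]
180 74 [478. 243.] [522. 279.] [497. 259.]
190 10 [492. 251.] [506. 263.] [497. 256.]
200 19 [484. 253.] [510. 264.] [496. 258.]
210 23 [486. 251.] [511. 264.] [498. 257.]
220 21 [487. 253.] [511. 272.] [499. 259.]
230 39 [468. 244.] [526. 275.] [497. 257.]
240 80 [463. 241.] [539. 286.] [500. 260.]
250 58 [453. 239.] [541. 286.] [498. 257.]
260 66 [447. 236.] [545. 287.] [497. 256.]
270 96 [439. 234.] [561. 277.] [495. 255.]
280 121 [441. 233.] [558. 295.] [498. 259.]
290 92 [452. 239.] [544. 286.] [494. 255.]
[501.2232341  265.58181062 150.61633817] [-0.27658435 -0.31378434  0.67552547] [ -0.  -52.8 -49.3  -0.   -0.    0. ]
```

The fingers shut above the nut's top: the tips look about 30 mm higher than the reported TCP. I'll raise the arm and measure that offset in free air.

```bash
python3 -m jog '[[[0,0,-0.8,0,0,0,0],[0,0,-0.8,0,0,0,0],[0,0,0,0,0,0,0],[0,0,0,0,0,0,0]]]'
python3 - <<'E'
from h import *
take('scene','s2');take('side','d2');take('wrist','w2')
s=telemetry.sense(); print(s['tool_pos'],s['finger_gap'],camera_params('wrist')['extrinsics'])
for fn in ('s2','d2'):
    im,P,d=world(fn)
    print(fn)
    for z in range(184,320,8):
        m=(np.hypot(P[...,0]-501,P[...,1]-265)<90)&(abs(P[...,2]-z)<4)&(d>0)
        q=P[m]
        if len(q): print(z,len(q),q[:,:2].min(0).round(),q[:,:2].max(0).round(),q[:,:2].mean(0).round())
E
```

```text
time: 4.25
tool_pos: [501.1, 265.5, 230.1]
tcp_rot: [180.0, -0.0, -108.5]
ft_force: [0.2, 0.2, -0.5]
finger_gap: 0.2
[500.39321799 265.26681709 228.8580961 ] 0.08263819932874598 [[-9.48726491e-01  3.01017222e-01  9.64711183e-02  4.75453497e+02]
 [ 3.16091454e-01  9.01456453e-01  2.95740520e-01  1.90255277e+02]
 [ 2.05847780e-03  3.11070562e-01 -9.50384590e-01  4.05342114e+02]
 [ 0.00000000e+00  0.00000000e+00  0.00000000e+00  1.00000000e+00]]
s2
184 59 [485. 247.] [523. 285.] [502. 266.]
272 12 [495. 266.] [512. 276.] [506. 272.]
280 18 [490. 255.] [517. 277.] [506. 269.]
288 22 [491. 252.] [516. 277.] [507. 268.]
296 19 [489. 258.] [514. 275.] [505. 270.]
304 16 [485. 263.] [517. 278.] [505. 272.]
312 35 [464. 264.] [535. 285.] [501. 274.]
d2
184 60 [480. 243.] [521. 282.] [500. 263.]
264 4 [492. 254.] [500. 258.] [496. 256.]
272 14 [490. 253.] [509. 262.] [498. 257.]
280 19 [485. 252.] [509. 266.] [496. 258.]
288 19 [485. 251.] [510. 264.] [497. 258.]
296 20 [485. 252.] [509. 271.] [497. 258.]
304 20 [479. 248.] [523. 275.] [498. 258.]
312 52 [466. 243.] [524. 275.] [495. 257.]
```

View pics/w2.png

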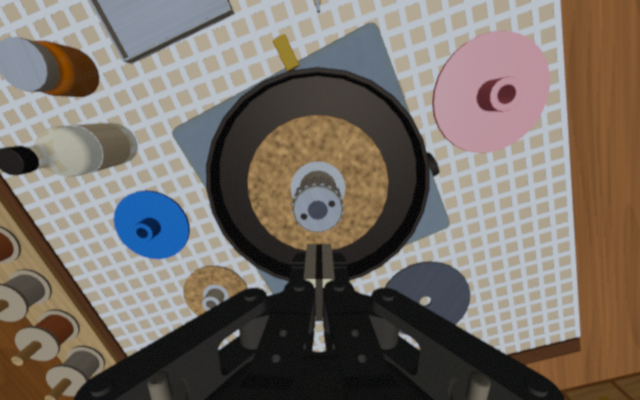

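```bash
python3 - <<'E'
from h import *
im,P,d=world('w2')
for v in range(236,300,6): print(v,P[v,[310,316,325,331]][:,:].round(0).tolist())
E
python3 -m jog '[[[0,0,0,0,0,0,1],[0,0,0,0,0,0,1],[0,0,0,0,0,0,1],[0,0,0,0,0,0,1],[0,0,0,0,0,0,1],[0,0,0,0,0,0,1]]]'
```

```text
236 [[527.0, 317.0, 112.0], [521.0, 319.0, 113.0], [511.0, 322.0, 112.0], [505.0, 325.0, 111.0]]
242 [[530.0, 324.0, 113.0], [523.0, 326.0, 112.0], [514.0, 329.0, 113.0], [507.0, 332.0, 112.0]]
248 [[501.0, 254.0, 273.0], [498.0, 255.0, 273.0], [494.0, 257.0, 272.0], [491.0, 258.0, 272.0]]
254 [[501.0, 254.0, 280.0], [498.0, 255.0, 279.0], [494.0, 257.0, 279.0], [491.0, 258.0, 278.0]]
260 [[501.0, 255.0, 283.0], [498.0, 255.0, 285.0], [494.0, 256.0, 285.0], [491.0, 258.0, 284.0]]
266 [[501.0, 254.0, 290.0], [498.0, 256.0, 289.0], [494.0, 256.0, 290.0], [492.0, 258.0, 290.0]]
272 [[501.0, 255.0, 295.0], [498.0, 255.0, 295.0], [494.0, 257.0, 295.0], [492.0, 258.0, 295.0]]
278 [[501.0, 254.0, 300.0], [498.0, 255.0, 300.0], [494.0, 257.0, 300.0], [492.0, 257.0, 300.0]]
284 [[500.0, 254.0, 305.0], [499.0, 258.0, 300.0], [494.0, 255.0, 306.0], [492.0, 256.0, 306.0]]
290 [[500.0, 254.0, 310.0], [500.0, 261.0, 301.0], [495.0, 256.0, 309.0], [492.0, 257.0, 309.0]]
296 [[500.0, 254.0, 313.0], [501.0, 263.0, 301.0], [494.0, 255.0, 314.0], [492.0, 256.0, 314.0]]
time: 5.15
tool_pos: [501.2, 265.6, 230.5]
tcp_rot: [-180.0, 0.0, -108.5]
ft_force: [0.7, 1.1, -0.3]
finger_gap: 85.6
```

All three cameras agree: the real tips are about 37 mm above the reported TCP, and xy is right. So tips at 150 means reported z ≈ 113.

```bash
python3 -m jog '[[[0,0,0.6,0,0,0,1],[0,0,0.7,0,0,0,1],[0,0,0.5,0,0,0,1],[0,0,0.3,0,0,0,1],[0,0,0.24,0,0,0,1],[0,0,0,0,0,0,0],[0,0,0,0,0,0,0],[0,0,0,0,0,0,0],[0,0,0,0,0,0,0]]]' 100
python3 -c "
from h import *
go(501,265.5,113)"
```

```text
time: 6.28
tool_pos: [502.3, 266.1, 115.3]
tcp_rot: [-179.9, 0.1, -108.5]
ft_force: [-0.8, 0.5, 5.4]
finger_gap: 41.8
t 6.28 shift [0.02  0.021 0.045] n>= 1.0 turn [-0.0003  0.0003 -0.    ] tcp [502.3 266.1 115.3] [-1.799e+02  1.000e-01 -1.085e+02] j [  22.7    5.4   96.1    0.    78.3 -138.8] F [-0.8  0.5  5.4] M [ 0.02  0.21 -0.  ] gap 41.8
```

```bash
python3 -m jog '[[[0,0,-0.0033,0,0,0.02,0],[0,0,-0.0033,0,0,0.026,0],[0,0,-0.0033,0,0,0.026,0],[0,0,-0.0033,0,0,0.026,0],[0,0,-0.0033,0,0,0.026,0],[0,0,-0.0033,0,0,0.026,0],[0,0,-0.0033,0,0,0.026,0],[0,0,-0.0033,0,0,0.026,0]]]' 100
python3 -c "
from h import *
go(501,265.5,113)"
```

```text
time: 7.28
tool_pos: [502.1, 265.7, 116.1]
tcp_rot: [180.0, 0.1, 178.5]
ft_force: [0.0, -1.5, 4.6]
finger_gap: 41.7
t 7.28 shift [ 0.021 -0.004  0.063] n>= 1.0 turn [0.0001 0.0003 0.    ] tcp [502.1 265.7 116.1] [1.800e+02 1.000e-01 1.785e+02] j [ 22.7   5.4  96.   -0.   78.5 -65.8] F [ 0.  -1.5  4.6] M [-0.27 -0.01  0.17] gap 41.7
```

The wrist reads 0.17 N m, which matches the thread friction, and nothing has slipped. Carrying on in the same grasp.

```bash
python3 -m jog '[[[0,0,-0.0033,0,0,0.026,0],[0,0,-0.0033,0,0,0.026,0],[0,0,-0.0033,0,0,0.026,0],[0,0,-0.0033,0,0,0.026,0],[0,0,-0.0033,0,0,0.026,0],[0,0,-0.0033,0,0,0.026,0],[0,0,-0.0033,0,0,0.026,0],[0,0,-0.0033,0,0,0.026,0],[0,0,-0.0033,0,0,0.026,0],[0,0,-0.0033,0,0,0.026,0],[0,0,-0.0033,0,0,0.026,0],[0,0,-0.0033,0,0,0.026,0]]]' 100
python3 -m jog '[[[0,0,-0.0033,0,0,0.026,0],[0,0,-0.0033,0,0,0.026,0],[0,0,-0.0033,0,0,0.026,0],[0,0,-0.0033,0,0,0.026,0],[0,0,-0.0033,0,0,0.026,0],[0,0,-0.0033,0,0,0.02,0],[0,0,0,0,0,0,0]]]' 100
python3 -c "
from h import *
go(501,265.5,113)"
```

```text
time: 8.78
tool_pos: [501.7, 265.4, 118.0]
tcp_rot: [179.9, -0.0, 66.2]
ft_force: [-2.3, -3.0, 6.2]
finger_gap: 41.7
time: 9.65
tool_pos: [501.5, 265.6, 119.0]
tcp_rot: [180.0, -0.1, 12.4]
ft_force: [-3.0, -1.6, 6.0]
finger_gap: 42.0
t 9.65 shift [-0.01  -0.001  0.119] n>= 1.0 turn [ 0.     -0.0001 -0.    ] tcp [501.5 265.6 119. ] [ 1.80e+02 -1.00e-01  1.24e+01] j [ 22.7   5.2  95.9  -0.   78.8 100.3] F [-3.  -1.6  6. ] M [-0.24  0.45  0.14] gap 42.0
```

Turned 239° (4.17 rad). Trying a gentle lift.

```bash
python3 -m jog '[[[0,0,-0.03,0,0,0,0],[0,0,-0.03,0,0,0,0],[0,0,0,0,0,0,0]]]' 100
```

```text
time: 10.02
tool_pos: [501.0, 265.4, 119.6]
tcp_rot: [180.0, 0.0, 12.5]
ft_force: [4.1, 0.8, -9.5]
finger_gap: 41.7
```

```bash
python3 -m jog '[[[0,0,0,0,0,0.02,0],[0,0,0,0,0,0.02,0],[0,0,0,0,0,0,0]]]' 100
python3 -c "
from h import *
go(501,265.5,113)"
```

```text
time: 10.4
tool_pos: [501.0, 265.5, 119.9]
tcp_rot: [180.0, 0.0, -1.9]
ft_force: [5.2, 1.3, -11.1]
finger_gap: 41.7
t 10.4 shift [0.    0.001 0.138] n>= 1.0 turn [0.     0.0001 0.    ] tcp [501.  265.5 119.9] [180.    0.   -1.9] j [ 22.7   5.2  95.8   0.   79.  114.6] F [  5.2   1.3 -11.1] M [ 0.42 -0.82  0.08] gap 41.7
```

```bash
python3 - <<'E'
from h import *
take('scene','s3');take('side','d3');take('wrist','w3')
for fn in ('s0','d0','s3','d3','w3'):
    im,P,d=world(fn)
    m=(np.hypot(P[...,0]-501,P[...,1]-265)<15)&(P[...,2]>172)&(P[...,2]<192)&(d>0)
    q=P[m][:,2]; print(fn,len(q),np.percentile(q,[10,25,50,75,90]).round(1) if len(q) else '')
    m=(np.hypot(P[...,0]-501,P[...,1]-265)>40)&(np.hypot(P[...,0]-501,P[...,1]-265)<65)&(P[...,2]>105)&(P[...,2]<125)&(d>0)
    print(' cork',np.median(P[m][:,2]).round(1))
a=cv2.imread('pics/s3.png')[180:280,310:440];b=cv2.imread('pics/d3.png')[100:200,215:345];c=cv2.imread('pics/w3.png')[150:350,190:450]
cv2.imwrite('pics/c3.png',np.vstack([cv2.resize(np.hstack([a,b]),None,fx=3,fy=3,interpolation=cv2.INTER_CUBIC),cv2.resize(c,(390,300)).repeat(2,1)[:, :780]]) )
E
```

```text
s0 47 [179.5 180.7 181.9 182.7 183. ]
 cork 113.1
d0 44 [179.3 180.4 181.3 182.7 183.8]
 cork 113.1
s3 31 [183.7 184.5 185.4 186.9 188.4]
 cork 113.1
d3 13 [184.5 185.5 186.7 187.2 187.7]
 cork 112.9
w3 2822 [184.1 184.5 184.9 185.2 185.6]
 cork 112.3
```

View pics/c3.png

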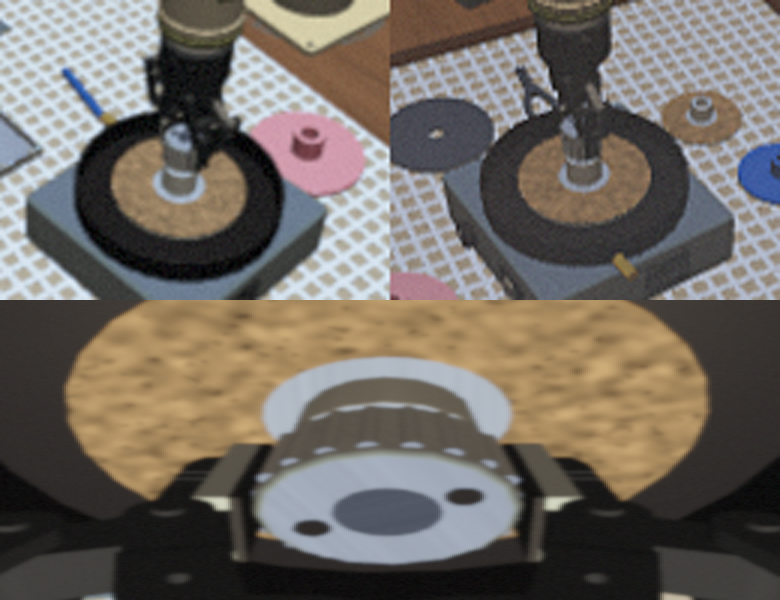

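The wrist view shows the nut held between the pads, with a bright gap under it. Its top is now at about 185, up from 180, so it has risen about 4.5 mm and the thread should be past release. Lifting further, gently.

```bash
python3 -m jog '[[[0,0,-0.04,0,0,0,0],[0,0,-0.04,0,0,0,0],[0,0,0,0,0,0,0]]]' 100
python3 -c "
from h import *
go(501,265.5,113)"
```

```text
time: 10.92
tool_pos: [501.0, 265.6, 124.2]
tcp_rot: [180.0, 0.0, -1.7]
ft_force: [3.4, 1.7, -8.4]
finger_gap: 41.7
t 10.93 shift [0.001 0.001 0.225] n>= 1.0 turn [0.     0.0001 0.    ] tcp [501.  265.6 124.2] [180.    0.   -1.7] j [ 22.7   5.   95.6   0.   79.5 114.5] F [ 3.4  1.7 -8.4] M [ 0.32 -0.63  0.06] gap 41.7
```

```bash
python3 -m jog '[[[0,0,-0.1,0,0,0,0],[0,0,-0.15,0,0,0,0],[0,0,-0.2,0,0,0,0],[0,0,-0.3,0,0,0,0],[0,0,-0.5,0,0,0,0],[0,0,-0.5,0,0,0,0],[0,0,-0.5,0,0,0,0],[0,0,0,0,0,0,0]]]' 100
python3 - <<'E'
from h import *
take('wrist','w4'); im,P,d=world('w4')
q=P[(np.hypot(P[...,0]-501,P[...,1]-265)<18)&(d>0)][:,2]; print(np.histogram(q,np.arange(100,320,10)))
go(615,-5,260)
take('scene','s4'); 
im,P,d=world('s4')
# object tops on the way
for n,(u,v) in dict(bottle=(286,245),jar=(272,242)).items(): print(n,P[v,u].round())
E
```

```text
time: 11.92
tool_pos: [502.7, 266.3, 241.0]
tcp_rot: [-179.9, -0.3, -1.9]
ft_force: [0.3, -0.2, -1.5]
finger_gap: 41.6
(array([   0,    4,    7,   49,  559,  100,  236,    0,    0,    0,    0,
          0,    0,    0,    0,    0,    0,    0,    0,    0, 3919]), array([100, 110, 120, 130, 140, 150, 160, 170, 180, 190, 200, 210, 220,
       230, 240, 250, 260, 270, 280, 290, 300, 310]))
t 11.97 shift [ 2.441  5.34  -0.423] n>= 6.0 turn [-0.0002 -0.0004  0.    ] tcp [501.9 265.9 238.8] [-179.9   -0.2   -1.9] j [ 22.7   1.5  87.2  -0.   91.2 114.6] F [ 0.4 -0.3 -2.2] M [-0.    0.02 -0.  ] gap 41.8
bottle [754. 150. 148.]
jar [756.  50.  75.]
```

View pics/w4.png

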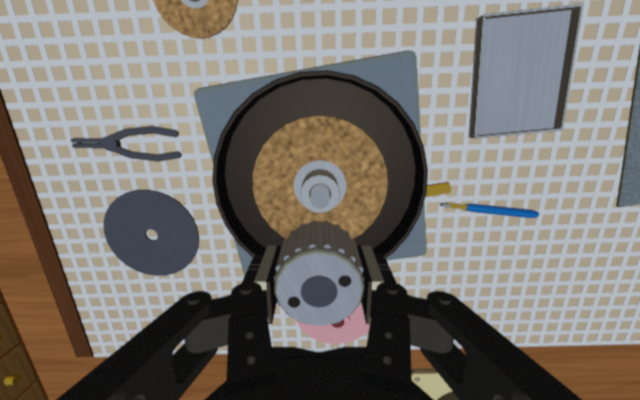

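The wrist view shows the nut in the jaws at (320,285), clear of the stud, with the lap's hub still on the spindle at (320,187). Carrying the nut to the tray.

```bash
python3 -m jog '[[[0.407,0.89,0,0,0,0,0],[0.407,0.89,0,0,0,0,0],[0.407,0.89,0,0,0,0,0],[0.407,0.89,0,0,0,0,0],[0.407,0.89,0,0,0,0,0],[0.407,0.89,0,0,0,0,0],[0,0,0.8,0,0,0,0],[0,0,0.9,0,0,0,0],[0,0,0.9,0,0,0,0],[0,0,0.9,0,0,0,0],[0,0,0.8,0,0,0,0],[0,0,0,0,0,0,0]]]' 100
python3 - <<'E'
from h import *
take('side','d5'); im,P,d=world('d5')
q=P[(np.hypot(P[...,0]-615,P[...,1]+5)<26)&(d>0)]; print(len(q),np.histogram(q[:,2],np.arange(0,100,5)))
go(615,-5,-25)
b=im[150:270,270:430,::-1]; cv2.imwrite('pics/c5.png',cv2.resize(b,None,fx=4,fy=4,interpolation=cv2.INTER_CUBIC))
E
```

```text
time: 13.52
tool_pos: [609.0, -4.9, 16.4]
tcp_rot: [-180.0, 0.6, -1.9]
ft_force: [0.3, 0.2, -1.7]
finger_gap: 41.6
450 (array([107,  11,   0,   0,   0,   0,   0,   0,   0,   0,   2,   0,   5,
         2,   4,  13,  43,   8,   4]), array([ 0,  5, 10, 15, 20, 25, 30, 35, 40, 45, 50, 55, 60, 65, 70, 75, 80,
       85, 90, 95]))
t 13.57 shift [ 0.072 -0.004  0.895] n>= 1.0 turn [-0.      0.0009 -0.    ] tcp [611.7  -5.1  19.8] [-180.     0.3   -1.9] j [-5.3 18.  92.3 -0.  70.  86.6] F [ 0.  -0.6  0.1] M [-0.03 -0.01  0.02] gap 42.1
```

View pics/c5.png

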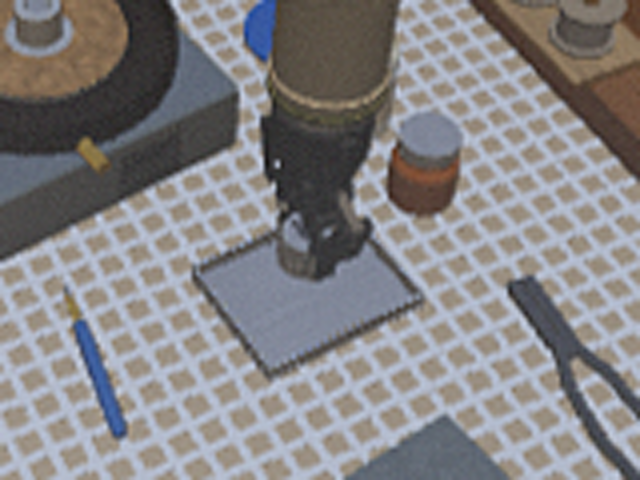

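The crop shows the nut over the middle of the tray, about 48 mm up. Lowering it.

```bash
python3 -m jog '[[[0,0,0.35,0,0,0,0],[0,0,0.3,0,0,0,0],[0,0,0.1,0,0,0,0],[0,0,0,0,0,0,0],[0,0,0,0,0,0,0]]]' 100
python3 -c "
from h import *
go(615,-5,-25)"
```

```text
time: 14.2
tool_pos: [614.9, -5.4, -14.6]
tcp_rot: [180.0, -0.1, -1.9]
ft_force: [-0.4, 0.1, -2.1]
finger_gap: 41.7
t 14.2 shift [ 0.002 -0.007  0.209] n>= 1.0 turn [ 0.     -0.0002 -0.    ] tcp [614.9  -5.4 -14.6] [ 1.8e+02 -1.0e-01 -1.9e+00] j [-5.3 20.7 93.   0.  66.3 86.6] F [-0.4  0.1 -2.1] M [-0.   -0.    0.01] gap 41.7
```

```bash
python3 -m jog '[[[0,0,0.08,0,0,0,0],[0,0,0.06,0,0,0,0],[0,0,0,0,0,0,0]]]' 100
python3 -m jog '[[[0,0,0.04,0,0,0,0],[0,0,0,0,0,0,0]]]' 100
python3 -m jog '[[[0,0,0.03,0,0,0,0],[0,0,0,0,0,0,0]]]' 100
```

```text
time: 14.58
tool_pos: [613.9, -5.3, -22.6]
tcp_rot: [-180.0, 0.0, -1.9]
ft_force: [0.7, 0.3, -2.3]
finger_gap: 41.3
time: 14.82
tool_pos: [614.2, -5.3, -24.4]
tcp_rot: [180.0, 0.0, -1.9]
ft_force: [-0.6, -0.9, -1.5]
finger_gap: 41.6
time: 15.08
tool_pos: [614.2, -5.3, -25.9]
tcp_rot: [180.0, 0.0, -1.9]
ft_force: [-0.3, -0.4, -1.1]
finger_gap: 42.1
```

```bash
python3 -m jog '[[[0,0,0.03,0,0,0,0],[0,0,0,0,0,0,0]]]' 100
python3 -m jog '[[[0,0,0.03,0,0,0,0],[0,0,0,0,0,0,0]]]' 100
```

```text
time: 15.32
tool_pos: [614.6, -5.4, -26.7]
tcp_rot: [180.0, -0.0, -1.9]
ft_force: [-3.0, -0.4, 2.8]
finger_gap: 41.9
time: 15.58
tool_pos: [614.6, -5.4, -26.8]
tcp_rot: [180.0, -0.0, -1.9]
ft_force: [-9.8, 0.8, 15.9]
finger_gap: 41.3
```

Contact at −26.7. Easing off, releasing and rising, then heading back over the lap.

```bash
python3 -m jog '[[[0,0,-0.03,0,0,0,0],[0,0,0,0,0,0,0.75],[0,0,0,0,0,0,0.75],[0,0,0,0,0,0,0.75],[0,0,-0.3,0,0,0,0.75],[0,0,-0.9,0,0,0,0.75],[0,0,-0.9,0,0,0,1],[0,0,-0.9,0,0,0,1],[0,0,-0.9,0,0,0,1],[0,0,-0.9,0,0,0,1],[0,0,0,0,0,0,1]]]' 60
python3 - <<'E'
from h import *
take('scene','s6');im,P,d=world('s6')
q=P[(np.hypot(P[...,0]-615,P[...,1]+5)<40)&(P[...,2]>25)&(P[...,2]<50)&(d>0)]; print(len(q),q.mean(0).round(1),np.percentile(q[:,2],90))
q=q[q[:,2]>35]; print(len(q),q.mean(0).round(1))
go(501.3,265.6,215)
E
```

```text
time: 16.95
tool_pos: [617.3, -5.6, 219.9]
tcp_rot: [180.0, -0.6, -1.9]
ft_force: [-0.0, -0.3, -0.1]
finger_gap: 85.2
93 [617.8  -2.   36.6] 40.708800470095795
68 [616.3  -4.7  38.9]
t 17.0 shift [-2.473 -5.342  0.016] n>= 6.0 turn [ 0.0001 -0.001  -0.    ] tcp [616.   -5.5 216.7] [180.   -0.3  -1.9] j [-5.3  9.1 81.4 -0.  89.1 86.6] F [ 0.9  0.2 -0.2] M [ 0.03  0.04 -0.01] gap 85.3
```

The nut stands in the tray, top at about 39, at (616,−5). Now the lap: moving over the hub and descending.

```bash
python3 -m jog '[[[-0.412,-0.89,0,0,0,0,1],[-0.412,-0.89,0,0,0,0,1],[-0.412,-0.89,0,0,0,0,1],[-0.412,-0.89,0,0,0,0,1],[-0.412,-0.89,0,0,0,0,1],[-0.412,-0.89,0,0,0,0,1],[0,0,0.6,0,0,0,1],[0,0,0.6,0,0,0,1],[0,0,0,0,0,0,1],[0,0,0,0,0,0,1]]]' 60
python3 - <<'E'
from h import *
go(501.3,265.6,79)
take('wrist','w7');im,P,d=world('w7')
q=P[(np.hypot(P[...,0]-501,P[...,1]-265)<90)&(abs(P[...,2]-113)<3)&(d>0)]; print('cork',cv2.minEnclosingCircle(q[:,:2].astype(np.float32)),np.median(q[:,2]))
q=P[(np.hypot(P[...,0]-501,P[...,1]-265)<30)&(P[...,2]>140)&(P[...,2]<150)&(d>0)]; print('hub',cv2.minEnclosingCircle(q[:,:2].astype(np.float32)))
E
```

```text
time: 18.25
tool_pos: [499.8, 265.5, 153.4]
tcp_rot: [180.0, 0.0, -1.9]
ft_force: [-0.1, 0.2, 1.1]
finger_gap: 85.5
t 18.25 shift [ 0.031 -0.003  1.487] n>= 2.0 turn [0. 0. 0.] tcp [499.8 265.5 153.4] [180.    0.   -1.9] j [ 22.8   3.6  94.   -0.   82.5 114.7] F [-0.1  0.2  1.1] M [ 0.05  0.06 -0.02] gap 85.5
cork ((501.7353210449219, 266.5679931640625), 75.2485122680664) 112.27562884322464
hub ((502.21478271484375, 266.6972961425781), 20.048757553100586)
```

View pics/w7.png

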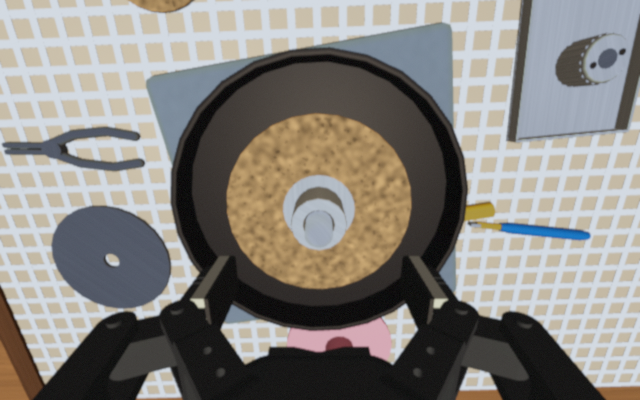

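The wrist view shows the nut upright in the tray at (600,60) and the bare hub centred between the jaws at (319,215). Descending and gripping the hub.

```bash
python3 -m jog '[[[0.04,-0.02,0.4,0,0,0,1],[0,0,0.5,0,0,0,1],[0,0,0.4,0,0,0,1],[0,0,0.18,0,0,0,1],[0,0,0,0,0,0,0],[0,0,0,0,0,0,0],[0,0,0,0,0,0,0],[0,0,0,0,0,0,0],[0,0,0,0,0,0,0]]]' 80
python3 -m jog '[[[0,0,-0.06,0,0,0,0],[0,0,-0.1,0,0,0,0],[0,0,-0.1,0,0,0,0],[0,0,0,0,0,0,0]]]' 80
```

```text
time: 19.42
tool_pos: [502.8, 267.1, 80.4]
tcp_rot: [-179.9, -0.1, -1.9]
ft_force: [0.2, 0.6, 5.6]
finger_gap: 37.3
time: 19.92
tool_pos: [502.0, 266.7, 92.3]
tcp_rot: [-180.0, -0.0, -1.9]
ft_force: [0.6, -0.4, -2.8]
finger_gap: 37.3
```

The wrist carries about 3 N, so the lap is coming up freely. Lifting clear of the stud.

```bash
python3 -m jog '[[[0,0,-0.2,0,0,0,0],[0,0,-0.3,0,0,0,0],[0,0,-0.4,0,0,0,0],[0,0,-0.5,0,0,0,0],[0,0,-0.5,0,0,0,0],[0,0,-0.4,0,0,0,0],[0,0,-0.2,0,0,0,0],[0,0,0,0,0,0,0]]]' 80
python3 - <<'E'
from h import *
take('side','d8');im,P,d=world('d8')
c=im[20:220,160:440,::-1];cv2.imwrite('pics/c8.png',cv2.resize(c,None,fx=2.5,fy=2.5))
go(554,-286,200)
E
```

```text
time: 20.92
tool_pos: [502.1, 266.7, 217.6]
tcp_rot: [-180.0, -0.1, -1.9]
ft_force: [-0.1, -0.7, -2.8]
finger_gap: 37.9
t 20.98 shift [ 1.414 11.01   0.33 ] n>= 12.0 turn [0. 0. 0.] tcp [501.6 266.5 216.5] [180.    0.   -1.9] j [ 22.8   2.1  88.9   0.   89.  114.7] F [-0.4 -0.3 -3.2] M [ 0.03  0.   -0.  ] gap 37.9
```

View pics/c8.png

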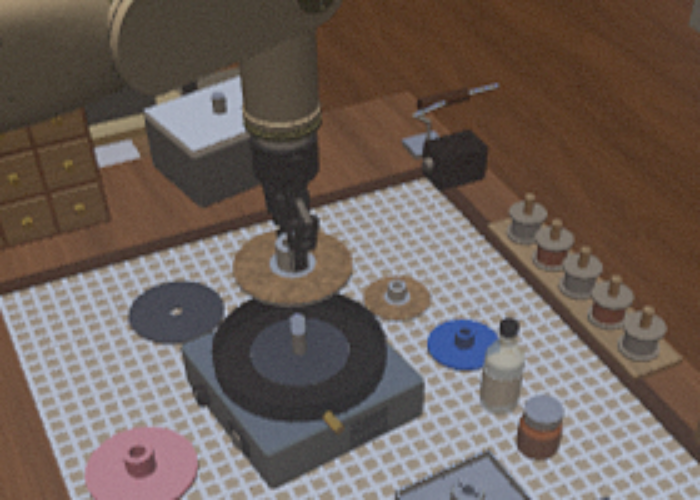

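The lap hangs level above the bare spindle. Carrying it to the pad.

```bash
python3 -m jog '[[[0.06,0.5,0,0,0,0,0],[0.13,0.95,0,0,0,0,0],[0.13,0.99,0,0,0,0,0],[0.13,0.99,0,0,0,0,0],[0.13,0.99,0,0,0,0,0],[0.13,0.99,0,0,0,0,0],[0.13,0.99,0,0,0,0,0],[0.13,0.99,0,0,0,0,0],[0.13,0.99,0,0,0,0,0],[0.13,0.99,0,0,0,0,0],[0.13,0.95,0,0,0,0,0],[0.1,0.69,0,0,0,0,0]]]' 80
python3 -m jog '[[[0,0,0.4,0,0,0,0],[0,0,0.8,0,0,0,0],[0,0,0.8,0,0,0,0],[0,0,0.8,0,0,0,0],[0,0,0.5,0,0,0,0],[0,0,0.3,0,0,0,0],[0,0,0,0,0,0,0],[0,0,0,0,0,0,0]]]' 80
python3 - <<'E'
from h import *
for n,f in (('scene','s9'),('side','d9')):
    take(n,f);im,P,d=world(f)
    q=P[(np.hypot(P[...,0]-554,P[...,1]+286)<90)&(P[...,2]>18)&(P[...,2]<75)&(d>0)]
    print(f,np.histogram(q[:,2],np.arange(16,80,4))[0])
    hsv=cv2.cvtColor(im,cv2.COLOR_RGB2HSV); m=(hsv[...,1]>70)&(P[...,2]>15)&(P[...,2]<80)&(np.hypot(P[...,0]-554,P[...,1]+286)<110)&(d>0)
    q=P[m]; 
    A=np.c_[q[:,:2]-q[:,:2].mean(0),np.ones(len(q))]; c=np.linalg.lstsq(A,q[:,2],rcond=None)[0]
    print(len(q),cv2.minEnclosingCircle(q[:,:2].astype(np.float32)),np.median(q[:,2]),'slope deg',np.degrees(c[:2]))
go(554,-286,-19)
c=cv2.imread('pics/d9.png')[170:380,280:480];cv2.imwrite('pics/c9.png',cv2.resize(c,None,fx=2.5,fy=2.5))
E
```

```text
time: 22.48
tool_pos: [555.4, -287.8, 214.8]
tcp_rot: [-179.9, 0.1, -2.0]
ft_force: [-0.0, 0.1, -3.6]
finger_gap: 37.5
time: 23.48
tool_pos: [557.2, -286.3, 38.0]
tcp_rot: [180.0, -0.1, -1.9]
ft_force: [-0.3, -0.7, -2.0]
finger_gap: 37.6
s9 [  0   0   0   0   0   0   0   0   0   0   2  16  71 292  90]
360 ((556.533447265625, -285.7342529296875), 74.8082504272461) 70.47791857873585 slope deg [0.111817   0.14915743]
d9 [   0    0    0    0    0    0    0    0    0    0    0    9  134 1063
  301]
1325 ((554.0421752929688, -286.7232666015625), 74.38288879394531) 70.65215717987576 slope deg [-0.03255515  0.00174362]
t 23.57 shift [-0.074 -0.013  1.151] n>= 2.0 turn [ 0.0002 -0.0004 -0.    ] tcp [ 557.5 -286.7   38.6] [ 1.799e+02 -1.000e-01 -1.900e+00] j [-31.9  18.4  89.6   0.   71.8  60. ] F [ 0.7 -0.2 -2.7] M [ 0.03  0.   -0.  ] gap 37.7
```

View pics/c9.png

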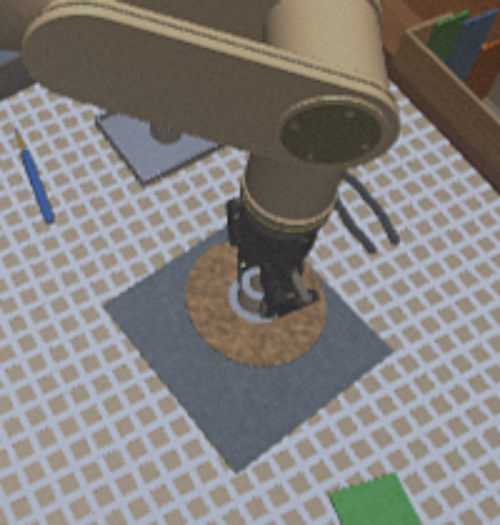

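The lap is level (slope ~0.1°) and over the pad's centre, with its underside about 61.5 up, so 55 mm to go. Lowering, slowly at the end.

```bash
python3 -m jog '[[[-0.02,0,0.4,0,0,0,0],[0,0,0.35,0,0,0,0],[0,0,0.2,0,0,0,0],[0,0,0.05,0,0,0,0],[0,0,0,0,0,0,0],[0,0,0,0,0,0,0]]]' 80
python3 -m jog '[[[0,0,0.03,0,0,0,0],[0,0,0,0,0,0,0]]]' 80
python3 -m jog '[[[0,0,0.03,0,0,0,0],[0,0,0,0,0,0,0]]]' 80
```

```text
time: 24.32
tool_pos: [556.0, -286.4, -12.4]
tcp_rot: [180.0, -0.1, -1.9]
ft_force: [0.0, -0.1, -2.7]
finger_gap: 37.4
time: 24.58
tool_pos: [555.5, -286.1, -14.5]
tcp_rot: [180.0, -0.0, -1.9]
ft_force: [0.4, -0.4, -2.5]
finger_gap: 38.0
time: 24.82
tool_pos: [555.3, -285.9, -16.4]
tcp_rot: [-180.0, 0.0, -1.9]
ft_force: [0.6, 1.0, -3.1]
finger_gap: 37.7
```

```bash
python3 -m jog '[[[0,0,0.02,0,0,0,0],[0,0,0,0,0,0,0]]]' 80
python3 -m jog '[[[0,0,0.02,0,0,0,0],[0,0,0,0,0,0,0]]]' 80
python3 -m jog '[[[0,0,0.015,0,0,0,0],[0,0,0,0,0,0,0]]]' 80
```

```text
time: 25.08
tool_pos: [555.3, -286.0, -17.4]
tcp_rot: [-180.0, 0.0, -1.9]
ft_force: [0.3, -0.4, -3.0]
finger_gap: 37.7
time: 25.32
tool_pos: [555.5, -286.1, -17.6]
tcp_rot: [180.0, -0.0, -1.9]
ft_force: [-3.8, 2.1, 4.2]
finger_gap: 37.7
time: 25.58
tool_pos: [555.5, -286.1, -17.6]
tcp_rot: [180.0, 0.0, -1.9]
ft_force: [-6.7, 3.5, 11.4]
finger_gap: 37.7
```

Seated. Easing off, opening, and rising.

```bash
python3 -m jog '[[[0,0,-0.03,0,0,0,0],[0,0,0,0,0,0,0.8],[0,0,0,0,0,0,0.8],[0,0,0,0,0,0,0.8],[0,0,0,0,0,0,0.8],[0,0,-0.2,0,0,0,0.8],[0,0,-0.5,0,0,0,1],[0,0,-0.9,0,0,0,1],[0,0,-0.9,0,0,0,1],[0,0,-0.9,0,0,0,1],[0,0,-0.9,0,0,0,1],[0,0,0,0,0,0,1]]]' 60
python3 - <<'E'
from h import *
for n,f in (('scene','s10'),('side','d10')):
    take(n,f);im,P,d=world(f)
    hsv=cv2.cvtColor(im,cv2.COLOR_RGB2HSV); m=(hsv[...,1]>70)&(P[...,2]>9)&(P[...,2]<25)&(np.hypot(P[...,0]-554,P[...,1]+286)<95)&(d>0)
    q=P[m]; A=np.c_[q[:,:2]-q[:,:2].mean(0),np.ones(len(q))]; c=np.linalg.lstsq(A,q[:,2],rcond=None)[0]
    print(len(q),cv2.minEnclosingCircle(q[:,:2].astype(np.float32)),np.median(q[:,2]),'slope',np.degrees(c[:2]))
    q=P[(np.hypot(P[...,0]-615,P[...,1]+5)<40)&(P[...,2]>25)&(P[...,2]<50)&(d>0)]; print('nut',len(q),q.mean(0).round(1) if len(q) else '')
a=cv2.imread('pics/s10.png')[120:360,170:490];b=cv2.imread('pics/d10.png')[90:400,150:520]
cv2.imwrite('pics/c10.png',np.hstack([cv2.resize(a,(400,300)),cv2.resize(b,(400,300))]))
go(0,0,0)
E
```

```text
time: 27.08
tool_pos: [558.1, -287.7, 204.3]
tcp_rot: [179.7, -0.5, -1.9]
ft_force: [0.5, 0.8, 0.7]
finger_gap: 85.1
375 ((554.8233642578125, -286.74334716796875), 75.63980102539062) 15.009881785702191 slope [0.03582782 0.35603208]
nut 95 [617.8  -1.7  36.9]
1678 ((553.993408203125, -286.2099914550781), 75.21305847167969) 14.500323130666345 slope [-0.13811883 -0.02693566]
nut 135 [611.2  -9.2  36.8]
t 27.18 shift [-11.305  -5.357   3.949] n>= 14.0 turn [ 0.0002 -0.0003 -0.    ] tcp [ 555.7 -286.3  198.6] [ 1.799e+02 -1.000e-01 -1.900e+00] j [-31.9  11.2  81.   -0.   87.8  60. ] F [-1.1  0.3 -0.4] M [-0.02  0.    0.01] gap 85.4
```

View pics/c10.png

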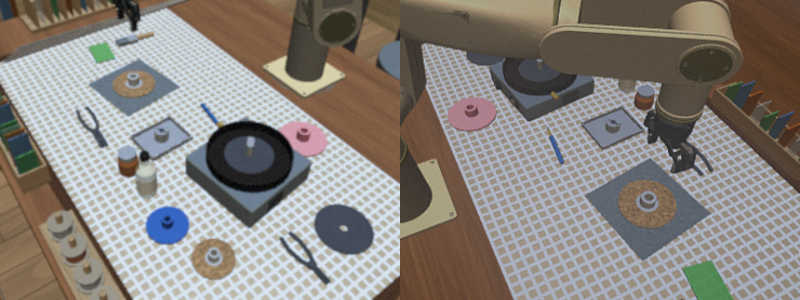

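The final views show the lap flat and hub up in the middle of the pad, the nut upright in the tray, a bare spindle, and everything else where it was. The arm is clear of everything.

```bash
python3 -c "
from bench import job
print(job.hand_in())"
```

```text
the job is handed in; nothing more can be done
None
```

The nut is in the parts tray and the cork lap is on the felt pad. I handed the job in at about 27 s of the 72 s allowed.

- **Nut:** I turned it clockwise about 253° in one grasp. It rose about 4.5 mm, came off the stud, and now stands upright in the middle of the tray.
- **Lap:** I lifted it off and lowered it until it just touched. It lies hub up and level to within about 0.4°. Its centre is at about (554, −286), within 2 mm of the pad's measured centre. The cork face is at 14.5–15 mm, as expected for a 9 mm plate on 6 mm felt. The plate is at least about 35 mm inside every pad edge.
- **Bystanders:** in the last pictures the other things look to be where they were. I did not measure them one by one.

**What disagreed or failed:**
- **Fingertip height:** the real fingertips were about 37 mm higher than the reported TCP. My first grasp closed on air above the nut and touched nothing; I measured the offset with the cameras and worked to that.
- **First lift:** at 239° of turn, a light pull did not bring the nut up. It still held after another 14°, then came free with a further 4 mm of lift. The downward force on the wrist peaked at about 11 N in the readings I took.

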